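Draw the drive caddy home in its dock and bolt it

ROBOT

A 6-joint arm with a two-finger parallel gripper is mounted at the origin on the work surface. World frame = base frame: x ahead of the robot, y to its left, z up, the work surface at z = 0. Lengths are in m, angles in rad, forces in N, time in s.
With the tool pointing down it reaches from about 0.375 to 0.9 m from the base axis. Payload 3.1 kg.
Tool frame: the origin (TCP) lies at the very end of the fingers, on their centre line; the grasp point (between the pads) lies 19 mm behind it (bot.grasp_offset is the distance from the TCP to the grasp point, in m); z points along the fingers, y is the line along which they close (so a half turn about z gives the same grasp; the last joint's range is limited). The gripper opens to 87 mm and grips with 3 to 60 N. Pads are 19 mm wide; open, the fingers measure 117 mm over their backs; the gripper's body (75 mm by 190 mm) begins 51 mm behind the grasp point.
Start: joints at [-1.466, 0.527, 1.433, -0, 1.181, -0.178], TCP at [0.174, -0.6, 0.223] pointing down, gripper open.
Joint ranges: [-3.08, 3.08], [-0.75, 2.2], [0.22, 2.44], [-1.43, 4.57], [0, 2.65], [-2.85, 2.85]. Speed limits (rad/s): [2.79, 2.79, 3.14, 3.14, 3.14, 3.14].

INTERFACE

Orientations are given as a rotation vector (axis times angle).
In Python, from workcell import bot, inverse_kinematics, sensors, viewer gives the robot as it stands. The module is installed in compiled form; this text tells all that it offers. Calls block until the motion is done:
- bot.goto(position, orientation): joint-space move of the TCP to a pose.
- bot.servo_line(position, rotation=None, speed=0.15): straight line of the TCP; rotation=None keeps the orientation; speed is the mean speed in m/s.
- bot.move_joints(angles): joint-space move.
- bot.move_gripper(opening, squeeze=None): finger opening in m; squeeze is the grip in N (None keeps the last); returns when the fingers have stopped.
- bot.dwell(seconds).
- inverse_kinematics(position, orientation): joint angles nearest the present ones, or None.
- sensors.get_obs(): the state.
- viewer.camera(name): name is "scene" or "top" or "wrist"; returns (picture, depth): 480x640x3 uint8, blue, green, red; 480x640 float32, m along the optical axis (not along the pixel's ray), 0 where there is no reading.
- viewer.get_calibration(name): a dict with "fovy" (degrees; the focal length in pixels is half the picture's height over the tangent of half this angle, whatever the lens; pixels are square), "cx", "cy" (the principal point, pixels), "distortion" ([k1, k2, p1, p2, k3] as OpenCV has them; the pictures are not rectified), "xyz" and "attitude" of the camera in the world; the wrist camera has in their place "hand_eye" (4x4, takes a point from camera to tool coordinates, whose origin is the TCP and whose axes are the flange's). Camera axes: x right, y up, looking along -z (the intrinsics and any distortion apply to the point x, -y, -z); pixel columns grow to the right and rows downward; lengths in m; the calibration is good to about 2 mm. A picture is of the moment at which its call begins: read the wrist's pose just before it. get_calibration takes no time and is no camera call.
A pose or a line that the arm cannot do raises bot.Unreachable and nothing moves.
- bot.sign_off(): hands the job in; it is judged then, once.
The state is a dict: "clock": time; "q": joint angles; "dq": joint speeds; "joint_torque": joint torques, N m; "eef_pos": TCP position; "ee_rot": TCP orientation; "ft_force": force on the tool from outside, world axes, zero at the start; "ft_torque": the same for the moment, N m; "finger_gap": finger opening in m; "grip_force": force on a finger pad.
Only numpy, scipy, OpenCV 4.12 (cv2) and the standard library are available. Lean on these libraries where they do the work, as an engineer would, in place of code of your own. Each camera call takes 0.05 s, during which the arm holds its last target. There are 200 camera calls.

TASK

The blue drive caddy lies loose in the flat grey dock with its rear end under the hood. With shut fingertips pressed on its top, draw it toward the dock's open front until it has pushed the socket back and sits fully home against the end stops, then slide the orange-knobbed bolt all the way in to lock it. Be gentle: never press on the caddy with more than 30 N, leave the phone, screwdriver and mouse where they are, and let go of everything at the end.

Things in the scene. Friction and masses are not known exactly. Their poses are not given: they have to be found in the camera images.
- dock: Grey dock fixed to the desk, 200 (x) by 140 mm (y from -55 to +85 mm), origin on the desk below the bay's centre line (y = 0). Its -x end is the front and roughly faces the robot. Its flat bay is 79 mm wide with a slippery steel floor 12 mm above the desk; bay side walls 12 mm thick, tops 22 mm above the desk.
- hood_edge (a point): Middle of the front edge of the black hood's top, 32 mm above the desk, at dock x = +15 mm. The hood (103 mm wide) covers the bay from here to its closed back at x = +100 mm, so the caddy's rear end cannot be got at.
- end_stops (a point): Midpoint between the two fixed end stops (dock x = -80 mm, y = +-35 mm), 22 mm above the desk. Between them stands a black socket, 48 mm wide, top 20.5 mm above the desk, its face 6 mm before the stops (toward +x) at the start. The caddy pushes it back over its last 6 mm against a steady 3 N or so; it stays where it is pushed.
- caddy: Loose blue drive caddy with an aluminium top, 110 (x) by 76 (y) by 10 mm, about 0.16 kg; origin mid-underside, axes as the dock's. Top 22 mm above the desk, level with the bay walls, 1.5 mm play each side; starts 20 to 40 mm short of home. Home: origin at dock x = -25 mm. Friction below about 0.12: fingertips pressed with 10 to 20 N carry it, also against the socket; with much less they slip.
- caddy_notch (a point): Mouth of the bolt notch in the caddy's +y side, at the top edge: 13 mm long in x, 12 mm deep. It faces the bolt (dock x = -45 mm) only when the caddy is home.
- bolt (a joint): Travel of the steel locking bolt, m: 0 = drawn out, 0.013 = all the way in. It slides toward the dock's -y at dock x = -45 mm, friction about 1.5 N, no spring; its 8 mm wide tongue enters the caddy's notch. With the caddy not home it comes up against the caddy's side.
- bolt_knob (a point): Centre of the top of the bolt's upright orange knob (12 mm in dock x, 10 mm in dock y, top 47.5 mm above the desk and free down to 22 mm above the desk); at the start at dock x = -45 mm, y = +65 mm. Moves with the bolt. Axes as the dock's.
- phone: Black phone, 150 by 72 by 8 mm, lying on the desk to the right of the dock; leave alone. Origin in the middle of its underside.
- screwdriver: Screwdriver lying on the desk, along its x; leave alone.
- mouse: White computer mouse, 100 by 60 by 32 mm, on the desk beyond the dock; leave alone. Origin in the middle of its underside.

How it is judged:
On the way, in this order (a step that is already met when the one before it is completed fails the run):
1. the caddy is being drawn along by fingertips pressing on it (distance of caddy from where it was at the start of the episode above 0.006 m and contact force between the fingers and caddy above 2 N), for 0.04 s.
2. the caddy is fully home against the end stops while the bolt is still out (x of caddy in the frame of dock below -0.0235 m and value of joint bolt below 0.006 m), for 0.2 s.
3. the bolt is slid all the way in (value of joint bolt above 0.011 m), for 0.2 s.
At the end, for the whole second after the job is handed in: The caddy lies flat in the bay within 2 mm of home (origin at dock x below -23 mm), at rest, with the bolt in by more than 11 mm, nothing touched by the robot (x of caddy in the frame of dock below -0.023 m and z of caddy in the frame of dock below 0.015 m and value of joint bolt above 0.011 m and linear speed of caddy below 0.01 m/s).
It fails at once if the caddy is pressed with more than 30 N (contact force between any of the fingers, the arm and caddy above 30 N).
It fails at once if a bystander (phone, screwdriver, mouse) is moved by more than 15 mm (distance of any of phone, screwdriver, mouse from where it was at the start of the episode above 0.015 m).
It also fails if it takes over 58 s, if anything falls off the work surface, if the arm or the gripper's body presses on something with over 40 N, if the wrist force passes 120 N, or if a joint passes its speed limit or range.

## Working session

There is one attempt and no reset: what is moved stays moved. The work goes in short steps, each a Python script; the robot and the scene stay as the last script left them, time stands still between calls to the robot, and variables do not carry over. Pictures are saved under pics/ and viewed, at most 10 in all, crops included, and the job is handed in when it is done.

```bash
mkdir -p pics; cat > h.py <<'E'
import numpy as np, cv2
from scipy.spatial.transform import Rotation as R
from workcell import bot, inverse_kinematics, sensors, viewer
def cam(name):
    o=sensors.get_obs(); im,d=viewer.camera(name); c=viewer.get_calibration(name)
    f=240/np.tan(np.radians(c["fovy"])/2)
    K=np.array([[f,0,c["cx"]],[0,f,c["cy"]],[0,0,1]])
    if "hand_eye" in c:
        T=np.eye(4);T[:3,:3]=R.from_rotvec(o["ee_rot"]).as_matrix();T[:3,3]=o["eef_pos"];T=T@np.array(c["hand_eye"])
        Rm,t=T[:3,:3],T[:3,3]
    else:
        a=np.array(c["attitude"]);Rm=a if a.shape==(3,3) else R.from_rotvec(a).as_matrix();t=np.array(c["xyz"])
    return dict(im=im,d=d,K=K,D=np.array(c["distortion"],float),R=Rm,t=t)
def ray(v,uv):
    p=cv2.undistortPoints(np.array(uv,float).reshape(-1,1,2),v["K"],v["D"])[:,0]
    r=np.c_[p[:,0],-p[:,1],-np.ones(len(p))]@v["R"].T
    return r
def onplane(v,uv,z):
    r=ray(v,uv); return v["t"]+r*((z-v["t"][2])/r[:,2])[:,None]
def tri(v1,a,v2,b):
    A=np.zeros((3,3));B=np.zeros(3);
    for v,u in((v1,a),(v2,b)):
        r=ray(v,[u])[0];r/=np.linalg.norm(r);P=np.eye(3)-np.outer(r,r);A+=P;B+=P@v["t"]
    return np.linalg.solve(A,B)
E
python3 - <<'E'
from h import *
for n in("scene","top"):
    print(n,viewer.get_calibration(n)); v=cam(n); cv2.imwrite(f"pics/{n}0.png",v["im"])
print(viewer.get_calibration("wrist")); print(sensors.get_obs())
E
```

```text
scene {'fovy': 49.018230992539195, 'cx': 326.00091493886305, 'cy': 244.00590489102547, 'distortion': array([-0.09527409,  0.        ,  0.        ,  0.        ,  0.        ]), 'xyz': array([ 0.91542744, -0.25939147,  0.82111041]), 'attitude': array([0.51739363, 0.19828729, 0.7587986 ])}
top {'fovy': 47.97646962453081, 'cx': 321.4631579015687, 'cy': 239.6616522031441, 'distortion': array([-0.13039163,  0.        ,  0.        ,  0.        ,  0.        ]), 'xyz': array([0.52108896, 0.07810858, 1.0958138 ]), 'attitude': array([ 0.05396706, -0.06281423, -1.58561372])}
{'fovy': 68.27428831299771, 'cx': 315.87740209640685, 'cy': 242.38211683950726, 'distortion': array([-0.05396296,  0.        ,  0.        ,  0.        ,  0.        ]), 'hand_eye': array([[ 2.70477270e-04,  9.67748930e-01,  2.51916523e-01,
         6.91971222e-02],
       [ 9.99999591e-01, -4.44483969e-05, -9.02927158e-04,
         8.64854017e-04],
       [-8.62609505e-04,  2.51916665e-01, -9.67748547e-01,
        -1.61968970e-01],
       [ 0.00000000e+00,  0.00000000e+00,  0.00000000e+00,
         1.00000000e+00]])}
{'clock': 0.1, 'q': array([-1.46651975e+00,  5.28382343e-01,  1.43375664e+00, -9.43302920e-06,
        1.18141963e+00, -1.78494240e-01]), 'dq': array([ 0.00153725, -0.00276102, -0.0003665 ,  0.00011308,  0.00040299,
       -0.00054107]), 'joint_torque': array([ 4.99452017e-04, -4.40985453e+01, -1.77150625e+01,  6.35368167e-02,
        5.33306866e-02, -4.54240933e-05]), 'eef_pos': array([ 0.17434563, -0.59950667,  0.22166946]), 'ee_rot': array([-3.10829885e+00, -4.42425693e-01, -1.00814077e-04]), 'ft_force': array([-0.05324409, -0.32273861, -0.06079934]), 'ft_torque': array([ 0.00957868, -0.02345958,  0.06235589]), 'grip_force': 0.0, 'finger_gap': 0.08726791823960259}
```

View pics/top0.png

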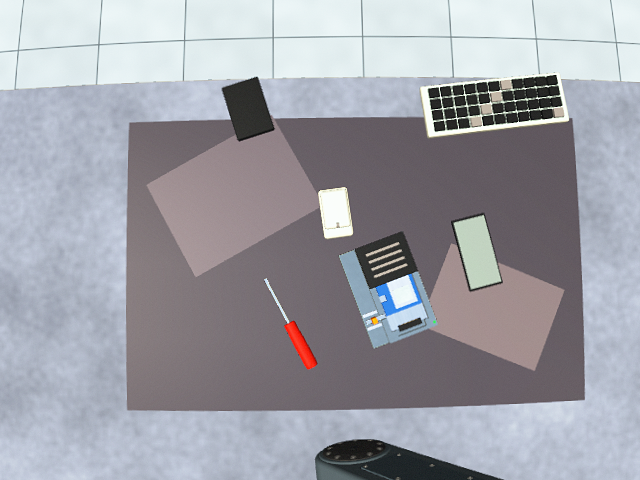

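View pics/scene0.png

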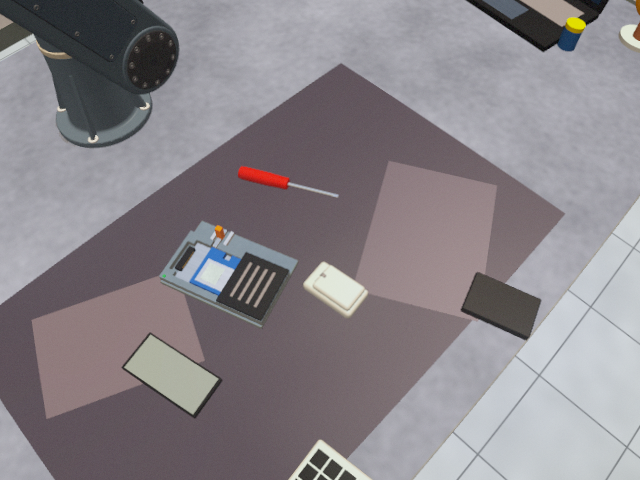

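```bash
cat >> h.py <<'E'
def orange(im):
    h=cv2.cvtColor(im,cv2.COLOR_BGR2HSV); m=cv2.inRange(h,(8,150,130),(24,255,255))
    return m
def blob(m):
    n,l,s,c=cv2.connectedComponentsWithStats(m); i=1+np.argmax(s[1:,4]); return c[i],s[i]
def rot(yaw): # tool down, tool x along heading yaw
    c,s=np.cos(yaw),np.sin(yaw)
    return R.from_matrix(np.array([[c,s,0],[s,-c,0],[0,0,-1.]])).as_rotvec()
E
python3 - <<'E'
from h import *
v=cam("top"); s=cam("scene")
a,b=blob(orange(v["im"])),blob(orange(s["im"])); print(a,b)
print("knob",tri(v,a[0],s,b[0]))
P=onplane(v,[(357,248),(404,233),(417,275),(369,290),(375,349),(438,326)],0.027);print(P)
hd=np.arctan2(*(P[0]-P[3])[1::-1]);print("yaw",hd)
kn=tri(v,a[0],s,b[0]);ex=np.array([np.cos(hd),np.sin(hd),0]);ey=np.array([-ex[1],ex[0],0])
ctr=kn+0.045*ex-0.065*ey; print(ctr)
for y in (hd,hd+np.pi,hd+np.pi/2,hd-np.pi/2):
    for z in (.03,.2): print(y,z,inverse_kinematics([*(ctr-0.02*ex)[:2],z],rot(y)))
E
```

```text
(array([374.05714286, 320.22857143]), array([371, 317,   7,   7,  35], dtype=int32)) (array([219.22727273, 231.625     ]), array([215, 225,  10,  14,  88], dtype=int32))
knob [ 0.43948914 -0.02971032  0.03306523]
[[ 0.5827814   0.00113754  0.027     ]
 [ 0.61127442 -0.09352706  0.027     ]
 [ 0.52709004 -0.11738111  0.027     ]
 [ 0.49916752 -0.02099779  0.027     ]
 [ 0.38269905 -0.03066196  0.027     ]
 [ 0.42509608 -0.15709159  0.027     ]]
yaw 0.2587959995693908
[ 0.49962518 -0.08102948  0.03306523]
0.2587959995693908 0.03 [-0.40696713  0.68372104  1.91733518  0.          0.54053644  0.9050332 ]
0.2587959995693908 0.2 [-0.40696713  0.37696162  1.79426635  0.          0.97036467  0.9050332 ]
3.400388653159184 0.03 [-0.40696713  0.68372104  1.91733518  0.          0.54053644 -2.23655946]
3.400388653159184 0.2 [-0.40696713  0.37696162  1.79426635  0.          0.97036467 -2.23655946]
1.8295923263642875 0.03 [-4.06967129e-01  6.83721035e-01  1.91733518e+00 -8.88178420e-16
  5.40536437e-01 -6.65763129e-01]
1.8295923263642875 0.2 [-4.06967129e-01  3.76961624e-01  1.79426635e+00 -4.44089210e-16
  9.70364675e-01 -6.65763129e-01]
-1.3120003272255056 0.03 [-4.06967129e-01  6.83721035e-01  1.91733518e+00 -4.44089210e-16
  5.40536437e-01  2.47582952e+00]
-1.3120003272255056 0.2 [-4.06967129e-01  3.76961624e-01  1.79426635e+00 -4.44089210e-16
  9.70364675e-01  2.47582952e+00]
```

```bash
python3 - <<'E'
from h import *
import pickle
hd=0.2588;ex=np.array([np.cos(hd),np.sin(hd),0])
c=np.array([0.4996,-0.081,0])
bot.move_gripper(0.0,10)
vs=[]
for dx,z in((-0.06,.17),(0.03,.17)):
    bot.goto(c+dx*ex+[0,0,z],rot(hd)); bot.dwell(.3)
    v=cam("wrist"); vs.append(v); cv2.imwrite(f"pics/w{len(vs)}.png",v["im"])
pickle.dump(vs,open("vs.pkl","wb"))
o=sensors.get_obs();print(o["clock"],o["eef_pos"],o["finger_gap"],o["ft_force"])
E
```

```text
4.9333 [ 0.52783489 -0.07354802  0.17007775] 0.0003892213388971404 [ 0.25731913 -0.51675948  0.26874197]
```

View pics/w1.png

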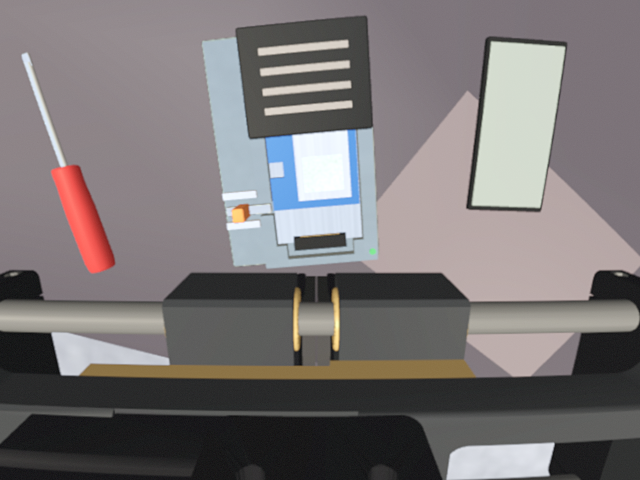

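View pics/w2.png

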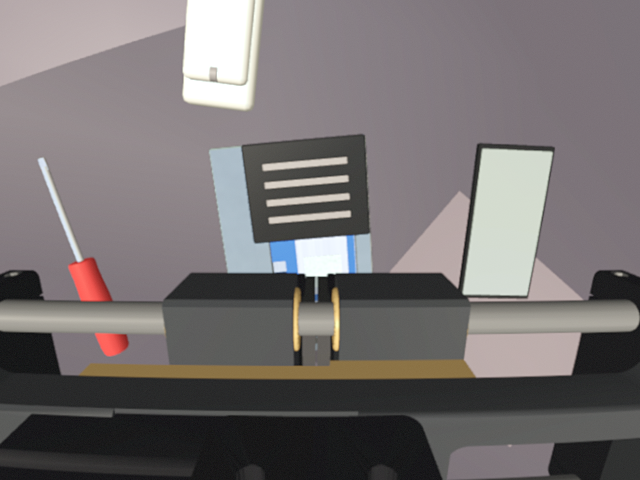

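w1 shows: hood (237–372, 17–138), caddy blue with notch at (277,170) and front edge at row ~208, socket at (320,241), knob at (240,213). w2 shows the hood again (243–369, 135–242) and the knob hidden. I'll triangulate the hood corners and the knob.

```bash
python3 - <<'E'
from h import *
import pickle
vs=pickle.load(open("vs.pkl","rb"))
Q=[]
for v,seed in zip(vs,((305,60),(305,200))):
    g=cv2.cvtColor(v["im"],cv2.COLOR_BGR2GRAY); m=(g<75).astype(np.uint8)*255; m[262:]=0
    n,l=cv2.connectedComponents(m); 
    m=(l==l[seed[1],seed[0]-0]).astype(np.uint8)
    if l[seed[1],seed[0]]==0: print("seed bg",g[seed[1],seed[0]])
    h=cv2.convexHull(cv2.findContours(m,0,1)[0][0]); 
    q=cv2.approxPolyDP(h,8,True)[:,0]; print(q.tolist(), cv2.contourArea(h))
    s=q.sum(1);d=q[:,0]-q[:,1]
    Q.append([q[s.argmin()],q[d.argmax()],q[s.argmax()],q[d.argmin()]])
P=np.array([tri(vs[0],a.astype(float),vs[1],b.astype(float)) for a,b in zip(*Q)]);print("hood BL BR FR FL\n",P)
for v,q in zip(vs,Q): print(onplane(v,np.array(q,float),.032))
v=vs[0];k,st=blob(orange(v["im"]));print(k,st)
t=cam("top");s=cam("scene")
kt,ks=blob(orange(t["im"]))[0],blob(orange(s["im"]))[0]
print("knob",tri(v,k,s,ks),onplane(v,[k],.035),onplane(t,[kt],.04))
hs=cv2.cvtColor(v["im"],cv2.COLOR_BGR2HSV);b=cv2.inRange(hs,(100,140,80),(125,255,255));b[262:]=0
print("blue",blob(b)[1]);c=cv2.convexHull(cv2.findContours(b,0,1)[0].__getitem__(0) if 0 else max(cv2.findContours(b,0,1)[0],key=cv2.contourArea))
q=cv2.approxPolyDP(c,5,True)[:,0];print(np.c_[q,onplane(v,q.astype(float),.022)[:,:2]].round(4).tolist())
cv2.imwrite("pics/crop1.png",cv2.resize(v["im"][110:275,190:400],None,fx=3.5,fy=3.5,interpolation=cv2.INTER_CUBIC))
E
```

```text
seed bg 76
[[639, 0], [639, 479], [0, 479], [0, 0]] 306081.0
seed bg 208
[[639, 0], [639, 479], [0, 479], [0, 0]] 306081.0
hood BL BR FR FL
 [[  14.5644308    72.06962976  -78.53989699]
 [  30.79634193  -36.0145151   -48.89808601]
 [ -66.0158588  -119.72166546  -77.37931189]
 [ -33.04654794   19.81683275  -22.214173  ]]
[[ 0.56220047  0.19432616  0.032     ]
 [ 0.69324874 -0.29910932  0.032     ]
 [ 0.25199722 -0.5417735   0.032     ]
 [ 0.06225895  0.18435226  0.032     ]]
[[ 0.64803716  0.21769422  0.032     ]
 [ 0.77896012 -0.27558771  0.032     ]
 [ 0.33777956 -0.51857578  0.032     ]
 [ 0.14741599  0.20808407  0.032     ]]
[243.31372549 210.60784314] [234 205  15  16 102]
knob [ 0.73978557 -0.13047739  0.75078156] [[ 0.44537343 -0.03326539  0.035     ]] [[ 0.44037507 -0.02853069  0.04      ]]
blue [ 273  129   85   81 1204]
[[354.0, 129.0, 0.5342, -0.1067], [357.0, 202.0, 0.4756, -0.1265], [275.0, 209.0, 0.4511, -0.0581], [273.0, 192.0, 0.4653, -0.053], [291.0, 151.0, 0.5032, -0.0599]]
```

View pics/crop1.png

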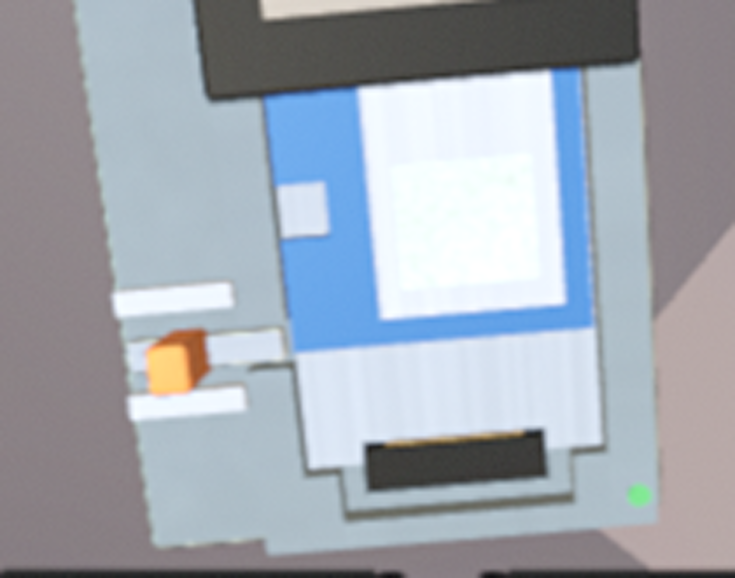

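```bash
python3 - <<'E'
from h import *
import pickle
v,w=pickle.load(open("vs.pkl","rb")); s=cam("scene")
crop=lambda x,y:(190+(x+.5)/3.5-.5,110+(y+.5)/3.5-.5)
FL=tri(v,(249.4,138),w,(254,242.5));FR=tri(v,(372,127.7),w,(369,235))
BL=tri(v,(236.5,28),w,(243,146));BR=tri(v,(366.5,16.5),w,(364,135.5))
print("hood",FL,FR,BL,BR)
H=onplane(v,[(249.4,138),(372,127.7),(366.5,16.5),(236.5,28)],.032)[:,:2]
L=np.linalg.norm
print("sizes",L(H[0]-H[1]),L(H[2]-H[3]),L(H[0]-H[3]),L(H[1]-H[2]))
f=(H[0]-H[1]);b=H[3]-H[2];sd=H[3]-H[0]+H[2]-H[1]
print("yaws",np.arctan2(f[1],f[0])-np.pi/2,np.arctan2(b[1],b[0])-np.pi/2,np.arctan2(sd[1],sd[0]))
S=onplane(v,[crop(307,472),crop(605,449)],.022)[:,:2];C=onplane(v,[crop(294,352),crop(595,327)],.022)[:,:2]
K=onplane(v,[crop(170,368)],.0475)[:,:2]
print("stops",S,"caddy front",C,"knob",K,L(S[0]-S[1]),L(C[0]-C[1]))
for A in(S,C): d=A[0]-A[1];print(np.arctan2(d[1],d[0])-np.pi/2)
yaw=np.arctan2(*((H[:2].mean(0)-S.mean(0))[::-1]));print("axis yaw",yaw,L(H[:2].mean(0)-S.mean(0)))
im=s["im"];g=im[215:250,205:235];cv2.imwrite("pics/kn.png",cv2.resize(im[200:340,140:320],None,fx=4,fy=4,interpolation=cv2.INTER_CUBIC))
E
```

```text
hood [ 0.50473154 -0.02441063  0.02997538] [ 0.53793302 -0.11938291  0.03443551] [0.58305101 0.00228846 0.03246593] [ 0.61648318 -0.09192272  0.0315725 ]
sizes 0.10033870239321778 0.10041995575212605 0.08305779591156028 0.08294993537419428
yaws 0.3387069700160463 0.33763453146460676 0.3407583823675718
stops [[ 0.42004091 -0.06757381]
 [ 0.44562227 -0.14047474]] caddy front [[ 0.44977184 -0.05719375]
 [ 0.4752915  -0.12897416]] knob [[ 0.4436095  -0.03190094]] 0.07725899230549454 0.0761818911004509
0.3374816326703456
0.3415874918424786
axis yaw 0.34296709220423893 0.09414719976727462
```

View pics/kn.png

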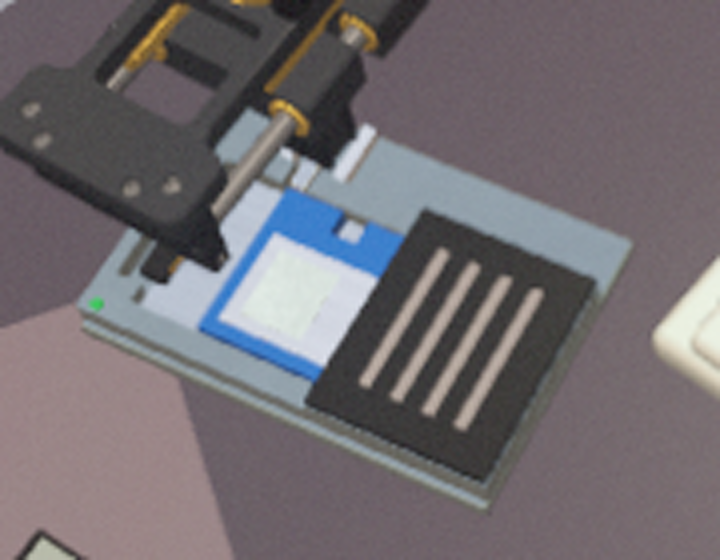

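Yaw is 0.340 rad, with the dock origin at about (0.508, −0.0775). The knob agrees within 1 mm, and about 31 mm of travel is needed. Next I press gently at dock x = −22 mm.

```bash
cat >> h.py <<'E'
YAW=.340; EX=np.array([np.cos(YAW),np.sin(YAW),0]);EY=np.array([-EX[1],EX[0],0]);O=np.array([.5078,-.0776,0])
def W(x,y,z): return O+x*EX+y*EY+[0,0,z]
def dock(p): d=np.array(p)-O; return np.array([d@EX,d@EY,d[2]])
def F(): return np.array(sensors.get_obs()["ft_force"])
E
python3 - <<'E'
from h import *
bot.goto(W(-.022,0,.06),rot(YAW)); bot.servo_line(W(-.022,0,.030),speed=.06); bot.dwell(.2)
f0=np.mean([F() for _ in range(1)],0); o=sensors.get_obs();print(f0,dock(o["eef_pos"]),o["clock"])
np.save("f0.npy",f0)
z=.030
while z>.012:
    z-=.0005; bot.servo_line(W(-.022,0,z),speed=.01); f=F()-f0
    if f[2]>1: print(round(z,4),f.round(2),dock(sensors.get_obs()["eef_pos"]).round(4))
    if f[2]>11: break
bot.dwell(.1); o=sensors.get_obs();print(z,(F()-f0).round(2),o["clock"])
E
```

```text
[-0.47054184 -0.45081539  0.63805364] [-0.02182947 -0.00015875  0.03024203] 6.475
0.022 [ 0.2  -0.07  5.64] [-0.022  -0.      0.0224]
0.0215 [-1.38  0.33  9.04] [-0.022  -0.      0.0224]
0.021 [-1.68 -0.11 13.83] [-0.022  -0.      0.0224]
0.02099999999999999 [-1.36  0.99 13.21] 11.075
```

```bash
python3 - <<'E'
from h import *
f0=np.load("f0.npy"); z=.021; x=-.022
while x>-.0585:
    x-=.0015; bot.servo_line(W(x,0,z),speed=.02); f=F()-f0; t=f@EX
    print(round(x*1e3,1),round(dock(sensors.get_obs()["eef_pos"])[0]*1e3,1),round(t,1),round(f[2],1),end=" | ")
    if t>8.0 : break
    z-=np.clip((15-f[2])*4e-5,-.0004,.0004)
bot.dwell(.3);print((F()-f0).round(1),z,sensors.get_obs()["clock"])
v=cam("wrist");cv2.imwrite("pics/w3.png",v["im"]);t=cam("top");cv2.imwrite("pics/t3.png",cv2.resize(t["im"][220:360,330:450],None,fx=5,fy=4.2,interpolation=cv2.INTER_CUBIC)) 
E
```

```text
-23.5 -22.5 1.0 12.0 | -25.0 -23.3 2.2 12.8 | -26.5 -24.3 3.8 12.0 | -28.0 -25.4 2.5 12.1 | -29.5 -26.5 3.5 12.7 | -31.0 -27.8 4.8 13.5 | -32.5 -29.2 4.5 13.9 | -34.0 -30.6 4.7 14.3 | -35.5 -32.1 5.3 15.0 | -37.0 -33.6 5.5 14.6 | -38.5 -35.1 5.9 15.0 | -40.0 -36.6 6.0 15.6 | -41.5 -38.2 5.7 14.6 | -43.0 -39.6 6.0 15.4 | -44.5 -41.2 5.4 15.1 | -46.0 -42.7 5.6 15.7 | -47.5 -44.2 4.7 14.5 | -49.0 -45.7 5.3 15.8 | -50.5 -47.3 5.0 15.6 | -52.0 -48.7 5.2 16.2 | -53.5 -49.7 7.9 14.4 | -55.0 -50.9 8.1 13.9 | [ 6.8  7.  13.8] 0.020440125884631944 16.875
```

```bash
python3 - <<'E'
from h import *
f0=np.load("f0.npy"); z=.02040; x=-.055
while x>-.066:
    x-=.001; bot.servo_line(W(x,0,z),speed=.02); f=F()-f0; t=f@EX
    print(round(x*1e3,1),dock(sensors.get_obs()["eef_pos"]).round(4)[:2]*1e3,round(t,1),round(f@EY,1),round(f[2],1),end=" | ")
    if t>13 : break
    z-=np.clip((16-f[2])*4e-5,-.0004,.0004)
bot.dwell(.3);print((F()-f0).round(1),z,sensors.get_obs()["clock"])
v=cam("wrist");w=cv2.resize(v["im"][100:400,150:450],None,fx=2,fy=2);
s=cam("scene");cv2.imwrite("pics/s3.png",cv2.resize(s["im"][200:340,140:320],None,fx=4,fy=4,interpolation=cv2.INTER_CUBIC))
E
```

```text
-56.0 [-51.7  -2.5] 8.5 3.7 13.7 | -57.0 [-52.5  -2.5] 8.9 4.1 14.9 | -58.0 [-53.5  -2.5] 8.8 5.0 14.7 | -59.0 [-54.4  -2.6] 8.6 5.2 16.1 | -60.0 [-55.5  -2.6] 9.9 3.9 15.7 | -61.0 [-56.2  -2.7] 10.1 4.8 15.6 | -62.0 [-57.  -3.] 9.6 4.8 15.8 | -63.0 [-57.8  -3.3] 10.7 3.7 15.4 | -64.0 [-58.6  -3.5] 11.0 3.7 15.7 | -65.0 [-59.4  -3.7] 11.2 2.6 15.8 | -66.0 [-60.3  -4. ] 10.9 3.0 14.3 | [ 8.8  7.3 15. ] 0.020066885103676664 20.025
```

View pics/s3.png

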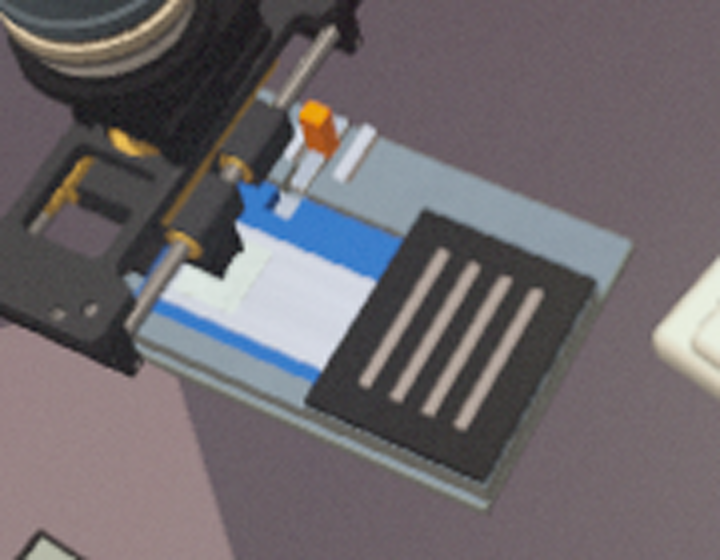

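The notch at (287,207) looks in line with the bolt tongue at (300,178). I'll lift off and check from the wrist camera.

```bash
python3 - <<'E'
from h import *
p=sensors.get_obs()["eef_pos"]; d=dock(p)
bot.servo_line(W(d[0],d[1],.06),speed=.08)
bot.goto(W(-.08,.06,.15),rot(YAW)); bot.dwell(.3)
v=cam("wrist"); import pickle; pickle.dump(v,open("v4.pkl","wb"))
uv=[]
def px(p):
    q=(np.array(p)-v["t"])@v["R"]; return cv2.projectPoints(np.array([[q[0],-q[1],-q[2]]]),np.zeros(3),np.zeros(3),v["K"],v["D"])[0][0,0]
c=px(W(-.045,.04,.022));print(c,sensors.get_obs()["clock"])
x0,y0=int(c[0]-90),int(c[1]-75);print(x0,y0)
cv2.imwrite("pics/c4.png",cv2.resize(v["im"][max(y0,0):y0+150,x0:x0+190],None,fx=4,fy=4,interpolation=cv2.INTER_CUBIC))
E
```

```text
[338.55715671 193.24006247] 21.6583
248 118
```

View pics/c4.png

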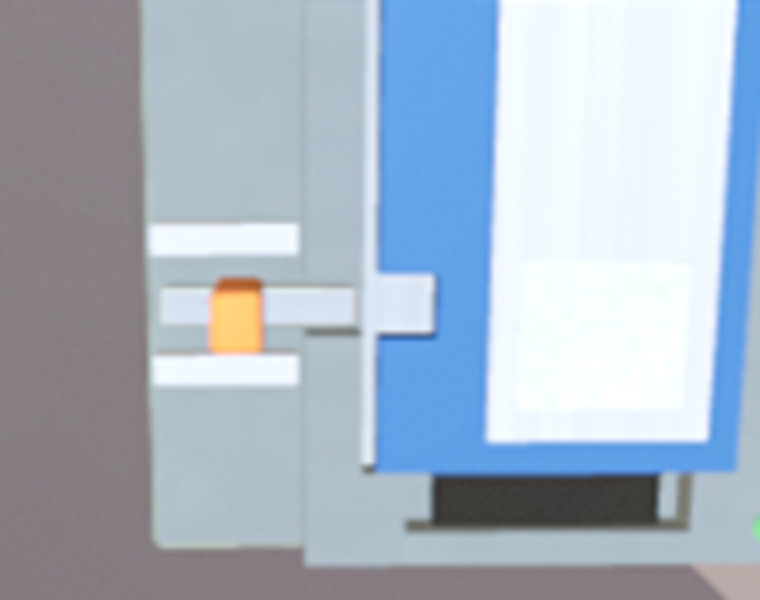

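The caddy front is flush with the stops (row 470) and the notch (rows 273–335) is centred on the tongue (285–327), so it is home. Now the bolt.

```bash
python3 - <<'E'
from h import *
bot.goto(W(-.045,.10,.08),rot(YAW)); bot.servo_line(W(-.045,.10,.036),speed=.08); bot.dwell(.2)
f0=F(); y=.10
while y>.055:
    y-=.0015; bot.servo_line(W(-.045,y,.036),speed=.025); f=F()-f0; t=f@EY
    d=dock(sensors.get_obs()["eef_pos"])
    if t>1: print(round(y*1e3,1),round(d[1]*1e3,1),round(t,1),round(f@EX,1),round(f[2],1),end=" | ")
    if t>9: break
bot.dwell(.3);print(dock(sensors.get_obs()["eef_pos"]),(F()-f0).round(1),sensors.get_obs()["clock"])
E
```

```text
67.0 67.6 3.9 0.9 1.3 | 65.5 67.4 10.6 4.6 2.4 | [-0.04527466  0.06738907  0.03607069] [0.6 9.6 3.7] 29.05
```

```bash
python3 - <<'E'
from h import *
bot.servo_line(W(-.045,.09,.036),speed=.08); bot.servo_line(W(-.045,.09,.08),speed=.1)
bot.goto(W(-.08,.06,.15),rot(YAW)); bot.dwell(.4)
v=cam("wrist"); print(sensors.get_obs()["clock"])
cv2.imwrite("pics/c5.png",cv2.resize(v["im"][118:268,248:438],None,fx=4,fy=4,interpolation=cv2.INTER_CUBIC))
E
```

```text
30.9833
```

View pics/c5.png

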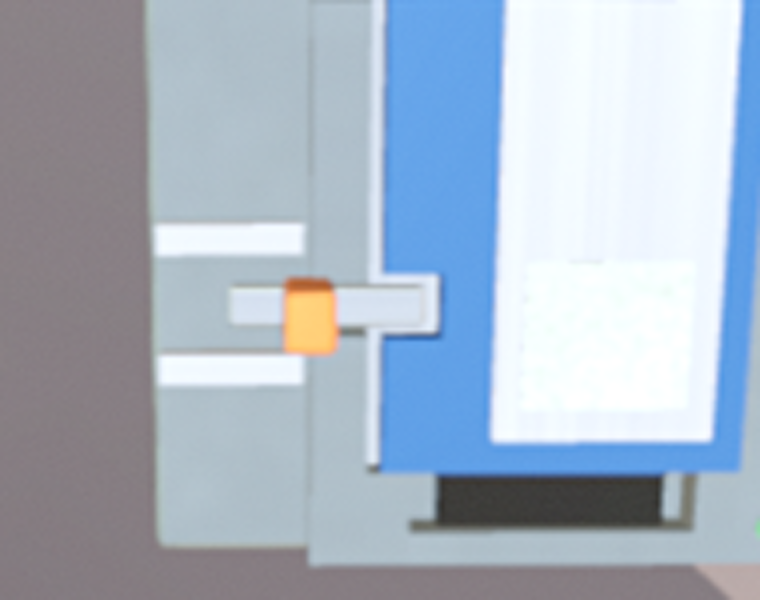

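The tongue now sits in the notch, having moved about 64 px (roughly 13 mm) up to a hard stop, and the caddy is still flush.

```bash
python3 -c "
from h import *
print(bot.sign_off())"
```

```text
the job is handed in; nothing more can be done
None
```

The caddy is home against the end stops, the bolt is all the way in (about 13 mm), the robot is touching nothing, and the job was handed in at about 31 s; no verdict was returned.

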